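# Clamp a hardness block in the lever fixture

## Task

Get the steel hardness block ready for testing: set it down gently, flat and face up, on the bed of the clamping fixture between the locating pins, with its long side along the lever. Then swing the fixture's lever over and fully shut, so that its foot presses on the block, and let go. Leave the other things on the table where they are.

Things in the scene. Friction and masses are not known exactly. Their poses are not given: they have to be found in the camera images.
- steel_block: Ground steel hardness block, plain grey, flat rectangle 45 (its x) x 60 (its y) x 15 mm (its z), about 0.3 kg, lying loose face up on the table to the left or right of the fixture. Origin at the centre of its underside.
- clamp_fixture: Clamping fixture fixed to the table. Origin on the table under the middle of the bed; x from the bed to the hinge, y parallel to the hinge axis, z up. Base plate 10 mm high, x -75 to 115, y +-50 mm. Bed: dark steel pad 50 (x) x 32 (y) mm, top 22 mm above the table; the block's long sides overhang it by 6 mm. Two hinge cheeks, x 65 to 95, y +-15 mm, reach 68 mm above the table.
- nest (a point): Centre of the bed's top, place of the block's origin: fixture x = y = 0, 22 mm above the table, axes as the fixture's. Eight 6 mm pins, tops 31 mm above the table, give the block 4 mm play on every side: at x +-22, y +-29.5 mm (38 mm free between them for a finger on each long side) and at x +-37, y +-12 mm. The block's y goes along the nest's x, either way round.
- hinge (a point): Middle of the lever's hinge axis, on the fixture at x = +80 mm, y = 0, 56 mm above the table; fixed. The axis runs along the fixture's y.
- lever_grip (a point): Middle of the lever's black cylindrical grip (18 mm diameter, 58 mm long along the lever), 128 mm from the hinge axis; the lever's free end is 157 mm from the axis. Moves with the lever. Between hinge and grip the lever is a steel bar 14 mm wide and 8 mm thick.
- clamp_lever (a joint): Lever angle (rad): 0 = shut on its stop, level over the block, pointing to the fixture's -x; grows as it opens, pi/2 upright, at most 2.35 (leaning back). The grip is at fixture x = 80 - 128 cos q, z = 56 + 128 sin q mm. Starts at 1.88 to 2.1. The stiff hinge stays where it is left; swinging it takes about 3 N at the grip, 5 N at the end.
- clamp_foot: Sprung foot with a round rubber pad (18 mm) under the lever, 80 mm from the hinge axis. Origin at the middle of the pad's face, 23 mm from the lever's axis; z away from the block. With the block in place the pad meets its top at about 0.05 rad; shut, the spring (800 N/m) gives about 4 mm and presses with about 3 N.
- impact_device: Bystander: white cylindrical tool with a ribbed sleeve, 24 mm thick, 126 mm long along its y, lying to the left or right of the fixture (opposite the block). Origin under its middle.
- rebound_meter: Bystander: hand-held meter with keypad and screen, 148 (x) x 68 x 30 mm, at the right rear. Origin under its middle.
- sample_bottle: Bystander: white bottle with red cap, 47 mm diameter, 84 mm high, at the far right. Origin at the centre of its foot.
- tape_roll: Bystander: roll of tape, 67 mm diameter, 18 mm high, at the left. Origin at the centre of its underside.
- weight_0: Bystander: knobbed metal weight, 25 mm diameter, 32 mm high, at the right. Origin at the centre of its foot.

How it is judged:
By the outcome, as a careful person would: the job done as asked, in the order asked, and still so for the second after the job is handed in, with the robot touching nothing.
It also fails if it takes over 64 s, if anything falls off the work surface, if the arm or the gripper's body presses on something with over 40 N, if the wrist force passes 120 N, or if a joint passes its speed limit or range.

## Robot

A 6-joint arm with a two-finger parallel gripper is mounted at the origin on a cart in front of the work surface, level with it; the furniture and walls round the work are solid. World frame = base frame: x ahead of the robot, y to its left, z up, the work surface at z = 0. Lengths are in m, angles in rad, forces in N, time in s.
With the tool pointing down it reaches from about 0.25 to 0.85 m from the base axis. Payload 12.5 kg.
Tool frame: the origin (TCP) lies on the centre line of the jaws, within the pads' length; the fingertips stand 25 mm ahead of it and the grasp point (between the pads) lies 6 mm ahead of it; z points along the fingers, y is the direction in which the jaws open and shut (so a half turn about z gives the same grasp; the last joint's range is limited). The gripper opens to 93 mm and grips with 3 to 60 N. Pads are 15 mm wide; open, the fingers measure 128 mm over their backs; the gripper's body (75 mm by 188 mm) begins 65 mm behind the grasp point.
Start: joints at [1.185, 0.351, 1.652, -0, 1.139, -0.085], TCP at [0.163, 0.525, 0.244] pointing down, gripper open.
Joint ranges: [-2.75, 2.75], [-0.79, 2.1], [0.01, 2.65], [-1.57, 4.71], [0.07, 3.14], [-2.87, 2.87]. Speed limits (rad/s): [2.22, 2.22, 2.79, 3.14, 3.14, 3.14].

## Interface

Orientations are given as [roll, pitch, yaw] about the fixed x, y, z axes, in that order (R = Rz(yaw) Ry(pitch) Rx(roll)).
In Python, from rig import ctrl, gripper_open, grasp, planner, optics, order gives the robot as it stands. Calls block until the motion is done:
- ctrl.movep(position, orientation): joint-space move of the TCP to a pose.
- ctrl.servo_line(position, rate=0.15, frame=None, force_limit=None): straight line of the TCP; frame=None keeps the orientation; rate is the mean speed in m/s. With force_limit (N) it stops when the force on the tool has changed by that much, and returns True; else False.
- ctrl.move_joints(angles): joint-space move.
- gripper_open() and grasp(grip_force=None): open the fingers fully, or close them until they stop; grip_force is the grip in N (None keeps the last).
- ctrl.dwell(seconds).
- planner.inverse_kinematics(position, orientation): joint angles nearest the present ones, or None.
- ctrl.sense(): the state.
- optics.snapshot(name): name is "scene" or "side" or "wrist"; returns a dict with "frame" (400x640x3 uint8, red, green, blue), "depth" (400x640 float32, m along the optical axis (not along the pixel's ray), 0 where there is no reading), "intrinsics" (3x3 intrinsics, pixels), "rvec" (rotation vector, rad) and "tvec" (3), from world to camera coordinates, as OpenCV has them; the wrist camera has in their place "T_tool_cam" (4x4, takes a point from camera to tool coordinates, whose origin is the TCP and whose axes are the flange's). Camera axes: x right, y down, z forward; pixel columns grow to the right and rows downward; lengths in m; the calibration is good to about 2 mm. A picture is of the moment at which its call begins: read the wrist's pose just before it.
A pose or a line that the arm cannot do raises ctrl.MotionError and nothing moves.
- order.sign_off(): hands the job in, once; it reports no verdict.
The state is a dict: "clock": time; "joint_pos": joint angles; "qvel": joint speeds; "joint_torque": joint torques, N m; "tool_pos": TCP position; "eef_rot": TCP orientation; "force": force on the tool from outside, world axes, zero at the start; "torque": the same for the moment, N m; "gripper_width": finger opening in m.
Only numpy, scipy, OpenCV 4.12 (cv2) and the standard library are available. Lean on these libraries where they do the work, as an engineer would, in place of code of your own. Each camera call takes 0.05 s, during which the arm holds its last target. There are 200 camera calls.

## Working session

There is one attempt and no reset: what is moved stays moved. The work goes in short steps, each a Python script; the robot and the scene stay as the last script left them, time stands still between calls to the robot, and variables do not carry over. Pictures are saved under pics/ and viewed, about 8 in all and at most 12, crops included, and the job is handed in when it is done.

```bash
ls; mkdir -p pics; cat > h.py <<'E'
import numpy as np, cv2
from rig import ctrl, gripper_open, grasp, planner, optics, order
from scipy.spatial.transform import Rotation as Rn
def snap(name):
    st=ctrl.sense(); s=optics.snapshot(name)
    if 'rvec' in s:
        R=cv2.Rodrigues(np.array(s['rvec'],float))[0]; t=np.array(s['tvec'],float).ravel()
        T=np.eye(4); T[:3,:3]=R.T; T[:3,3]=-R.T@t
    else:
        W=np.eye(4); W[:3,:3]=Rn.from_euler('xyz',st['eef_rot']).as_matrix(); W[:3,3]=st['tool_pos']
        T=W@np.array(s['T_tool_cam'])
    s['T']=T; return s
def cloud(s):
    K=s['intrinsics']; d=s['depth']; v,u=np.mgrid[:d.shape[0],:d.shape[1]]
    P=np.stack([(u-K[0,2])/K[0,0]*d,(v-K[1,2])/K[1,1]*d,d],-1)
    P=P@s['T'][:3,:3].T+s['T'][:3,3]; P[d==0]=np.nan; return P
def ray(s,u,v,z):
    K=s['intrinsics']; d=s['T'][:3,:3]@np.array([(u-K[0,2])/K[0,0],(v-K[1,2])/K[1,1],1]); o=s['T'][:3,3]
    return o+d*(z-o[2])/d[2]
def save(s,n): cv2.imwrite('pics/'+n+'.png',s['frame'][...,::-1])
E
python3 - <<'E'
from h import *
print(ctrl.sense())
for n in ('scene','side','wrist'):
    s=snap(n); np.savez('pics/'+n+'0.npz',**s); save(s,n+'0'); print(n,s['T'].round(3).tolist(),np.mean(s['depth']>0))
a=[cv2.imread(f'pics/{n}0.png') for n in('scene','side')]
E
```

```text
pics
{'clock': 0.0, 'joint_pos': array([ 1.18540550e+00,  3.51250114e-01,  1.65240242e+00, -9.95428327e-06,
        1.13908594e+00, -8.45882782e-02]), 'qvel': array([ 2.56119388e-04,  7.89483269e-04,  1.66729477e-03, -3.51628627e-05,
        1.77120156e-04,  1.00105145e-03]), 'joint_torque': array([-1.65072702e-04, -4.97333586e+01, -2.85255325e+01,  6.99211727e-02,
        2.57461105e-02, -7.58612441e-05]), 'tool_pos': array([0.16281504, 0.52503149, 0.24310205]), 'eef_rot': array([-3.14045017e+00, -8.78029418e-05,  2.84079422e+00]), 'force': array([-0.44417216,  0.4846567 , -0.46591766]), 'torque': array([-0.02122158,  0.0036661 ,  0.02940976]), 'gripper_width': 0.09301612950526149}
scene [[0.636, -0.446, 0.63, -0.611], [-0.771, -0.376, 0.513, -0.993], [0.008, -0.812, -0.583, 1.146], [0.0, 0.0, 0.0, 1.0]] 0.95851953125
side [[-0.998, 0.019, -0.055, 0.592], [0.056, 0.557, -0.829, 1.001], [0.014, -0.83, -0.557, 0.782], [0.0, 0.0, 0.0, 1.0]] 0.99593359375
wrist [[0.297, 0.923, 0.244, 0.094], [0.955, -0.287, -0.077, 0.546], [-0.001, 0.256, -0.967, 0.384], [0.0, 0.0, 0.0, 1.0]] 0.995890625
```

View pics/scene0.png

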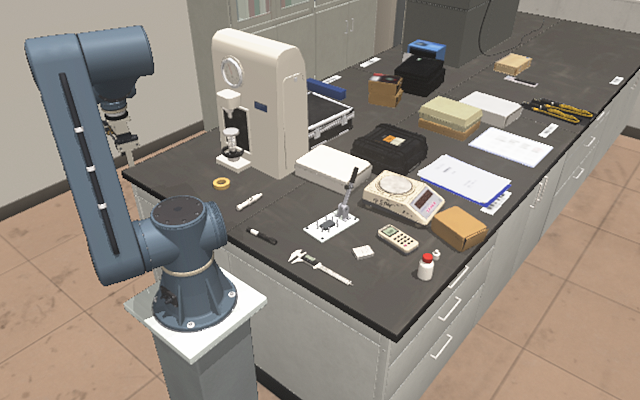

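View pics/side0.png

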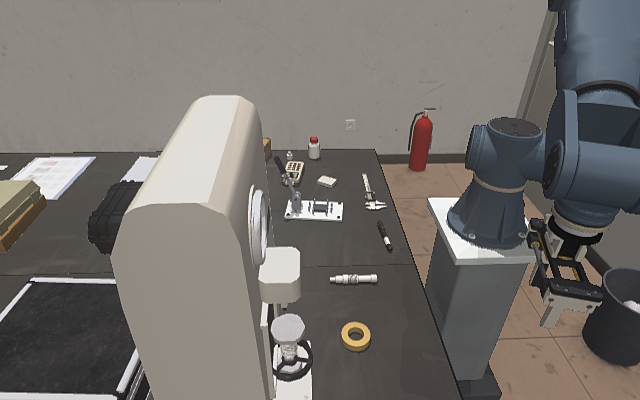

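The scene view shows the fixture at about (331,226) with its lever up at (350,180), the block at (363,252) to its right, the impact device at (250,201) and the meter at (398,238). The side view shows the fixture at (314,209) and the block at (327,182).

```bash
python3 - <<'E'
from h import *
for n,pts in (('scene',[(331,226),(363,252),(350,180),(250,201),(398,238),(436,256),(426,268),(222,184),(320,267)]),('side',[(314,209),(327,182),(281,163),(355,280),(289,155)])):
    s=dict(np.load(f'pics/{n}0.npz')); P=cloud(s)
    for u,v in pts: print(n,u,v,P[v,u].round(3),s['frame'][v,u])
s=dict(np.load('pics/scene0.npz')); P=cloud(s)
# block: points z 8..25mm near
c=P[252,363]; m=(np.abs(P-c)[...,:2].max(-1)<.06)&(P[...,2]>.009)&(P[...,2]<.022)
m=m&(np.arange(640)[None,:]>345)&(np.arange(400)[:,None]>243)
q=P[m][:,:2].astype(np.float32); print(len(q),P[m][:,2].mean(),cv2.minAreaRect(q))
# base plate
c=P[226,331]; m=(np.linalg.norm((P-c)[...,:2],axis=-1)<.16)&(P[...,2]>.006)&(P[...,2]<.014)&(s['frame'].min(-1)>150)
m&=np.arange(640)[None,:]<352
q=P[m][:,:2].astype(np.float32); print(len(q),cv2.minAreaRect(q))
cv2.imwrite('pics/crop.png',cv2.resize(s['frame'][150:300,230:440,::-1],None,fx=3.6,fy=3.6,interpolation=cv2.INTER_CUBIC))
E
```

```text
scene 331 226 [ 0.538 -0.104  0.019] [46 45 46]
scene 363 252 [ 0.499 -0.273  0.015] [246 241 233]
scene 350 180 [ 0.648 -0.099  0.159] [82 76 72]
scene 250 201 [0.459 0.23  0.019] [232 223 210]
scene 398 238 [ 0.624 -0.332  0.029] [250 239 212]
scene 436 256 [ 0.637 -0.474  0.019] [209 199 189]
scene 426 268 [ 0.524 -0.496  0.057] [226 219 206]
scene 222 184 [0.465 0.395 0.025] [243 204 132]
scene 320 267 [ 0.353 -0.206  0.009] [228 225 213]
side 314 209 [ 0.556 -0.071  0.019] [64 64 65]
side 327 182 [ 0.502 -0.251  0.012] [236 230 227]
side 281 163 [ 0.658 -0.092  0.182] [49 48 47]
side 355 280 [0.458 0.252 0.015] [133 127 122]
side 289 155 [ 0.645 -0.463  0.015] [158 150 144]
188 0.01609980079081315 ((0.5028653740882874, -0.27179449796676636), (0.08878383040428162, 0.06676914542913437), 59.3580322265625)
451 ((0.5176293253898621, -0.08310007303953171), (0.10559304058551788, 0.2720468044281006), 82.11238861083984)
```

View pics/crop.png

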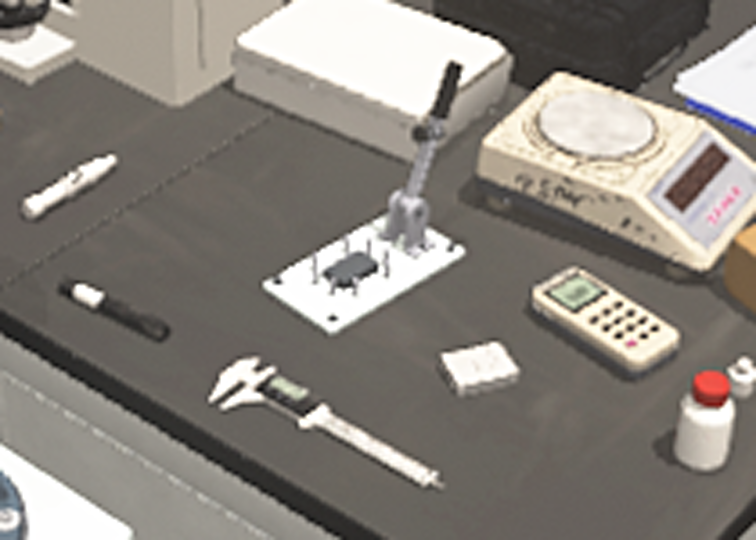

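```bash
python3 - <<'E'
from h import *
for n in('scene','side'):
    P=cloud(dict(np.load(f'pics/{n}0.npz'))).reshape(-1,3); P=P[~np.isnan(P[:,0])]
    r=np.hypot(P[:,0],P[:,1]);
    k=(P[:,2]>.1)&(r<.9)&(P[:,0]>.3)&(P[:,1]>0)
    for y in np.arange(0,.7,.1):
        q=P[k&(P[:,1]>=y)&(P[:,1]<y+.1)]
        if len(q)>5: print(n,y.round(1),len(q),q[:,0].min().round(3),q[:,2].max().round(3))
j=planner.inverse_kinematics([.50,-.18,.30],[np.pi,0,np.pi]); print(j)
E
```

```text
scene 0.2 3611 0.653 0.535
scene 0.3 2145 0.653 0.535
scene 0.4 2330 0.59 0.535
scene 0.5 1416 0.593 0.533
scene 0.6 25 0.658 0.452
side 0.2 595 0.662 0.528
side 0.3 2357 0.662 0.529
side 0.4 3742 0.597 0.528
side 0.5 6609 0.595 0.527
side 0.6 116 0.662 0.452
[-0.43317016  0.26311801  1.62847498  0.          1.24999967 -2.00396649]
```

```bash
python3 - <<'E'
from h import *
ctrl.servo_line([.125,.40,.29],rate=.25)
j=planner.inverse_kinematics([.40,-.18,.30],[np.pi,0,np.pi]); ctrl.move_joints(j)
ctrl.movep([.47,-.20,.30],[np.pi,0,np.pi]); ctrl.dwell(.2)
s=snap('wrist'); np.savez('pics/w1.npz',**s); save(s,'w1'); st=ctrl.sense(); print(st['clock'],st['tool_pos'])
E
```

```text
3.7917 [ 0.46947406 -0.19972953  0.30031439]
```

View pics/w1.png

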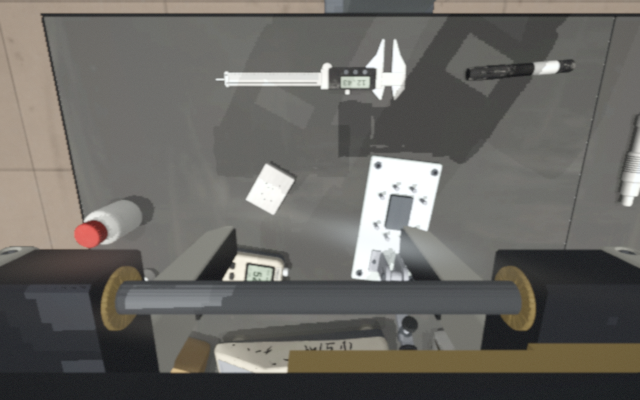

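The wrist view shows the block at (271,187), the fixture plate with its bed at (399,211), pins around it, and the lever pivot at (390,268). Now I measure both by contours.

```bash
cat >> h.py <<'E'
def rect(s,m,z):
    n,l,st,c=cv2.connectedComponentsWithStats(m.astype(np.uint8)); i=1+np.argmax(st[1:,4])
    cs,_=cv2.findContours((l==i).astype(np.uint8),cv2.RETR_EXTERNAL,cv2.CHAIN_APPROX_NONE)
    w=np.array([ray(s,u,v,z)[:2] for u,v in max(cs,key=len)[:,0]]); 
    (cx,cy),(a,b),t=cv2.minAreaRect((w*1000).astype(np.float32)); 
    print('centre',cx,cy,'size',a,b,'ang',t,'area',st[i,4]); return cx/1e3,cy/1e3,a,b,t
E
python3 - <<'E'
from h import *
s=dict(np.load('pics/w1.npz')); g=s['frame'].min(-1).astype(int); P=cloud(s)
print(g[187,271],g[180,225],g[205,400],g[240,410])
def win(a,b,c,d): 
    m=np.zeros(g.shape,bool); m[c:d,a:b]=1; return m
for th in (110,140): rect(s,(g>th)&win(235,305,150,225),.015)
for th in (110,): rect(s,(g>th)&win(340,450,145,285),.010)
for th in (90,110): rect(s,(g<th)&win(380,416,190,228),.022)
print(P[187,271],P[205,400],P[180,225])
cv2.imwrite('pics/w1c.png',cv2.resize(s['frame'][140:290,235:455,::-1],None,fx=3.6,fy=3.6,interpolation=cv2.INTER_CUBIC))
E
```

```text
251 113 125 123
centre 508.6245422363281 -269.7421875 size 100.15611267089844 88.6324462890625 ang 89.97819519042969 area 3266
centre 501.79229736328125 -268.1481018066406 size 47.72026443481445 62.39684295654297 ang 59.194461822509766 area 1451
centre 549.881591796875 -85.46632385253906 size 194.08172607421875 166.320068359375 ang 1.8119624853134155 area 9889
centre 509.3238830566406 -86.43341827392578 size 8.312042236328125 2.441095421090722e-05 ang 89.9770278930664 area 7
centre 521.8253784179688 -95.92816925048828 size 23.457731246948242 48.13723373413086 ang 47.103302001953125 area 72
[ 0.49801471 -0.26569806  0.01534566] [ 0.52231963 -0.08557349  0.02203226] [ 0.49148989 -0.33417556 -0.00104701]
```

View pics/w1c.png

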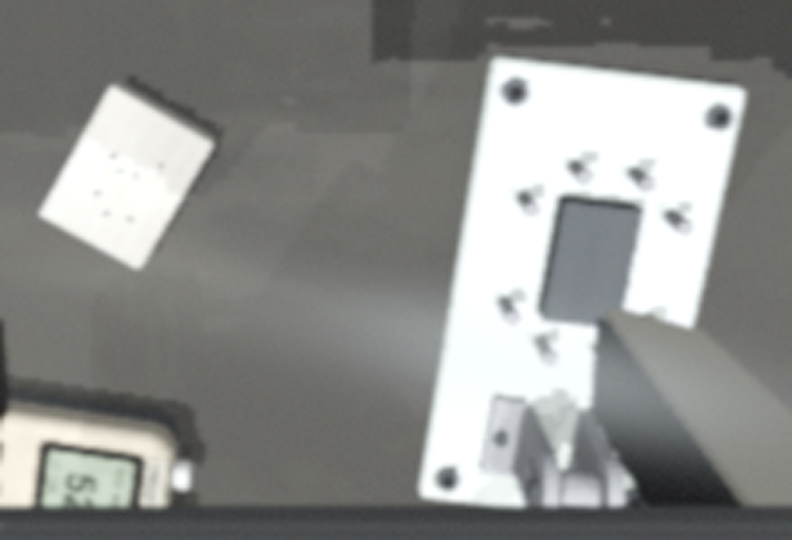

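```bash
python3 - <<'E'
from h import *
ctrl.movep([.53,-.085,.30],[np.pi,0,np.pi]); ctrl.dwell(.3)
s=snap('wrist'); np.savez('pics/w2.npz',**s); save(s,'w2')
yb=np.deg2rad(149.2)
ctrl.movep([.503,-.268,.19],[np.pi,0,yb]); ctrl.dwell(.3)
b=snap('wrist'); np.savez('pics/w3.npz',**b); save(b,'w3')
st=ctrl.sense(); print(st['clock'],st['tool_pos'],st['eef_rot'])
cv2.imwrite('pics/w23.png',np.vstack([s['frame'][60:300,60:580],b['frame'][60:320,60:580]])[...,::-1])
for th in(130,160,190):
  m=b['frame'].min(-1)>th; m[:100]=0;m[260:]=0;m[:,:220]=0;m[:,420:]=0
  rect(b,m,.015)
E
```

```text
5.9417 [ 0.50336983 -0.26749697  0.19044309] [3.14158754e+00 7.30008213e-04 2.60521023e+00]
centre 501.53082275390625 -268.1736755371094 size 45.67194747924805 59.272682189941406 ang 59.25105285644531 area 2508
centre 501.4764404296875 -268.1505126953125 size 44.26264190673828 59.434879302978516 ang 58.86404037475586 area 2408
centre 501.475830078125 -268.1705017089844 size 43.05071258544922 57.15339279174805 ang 59.25080490112305 area 2257
```

View pics/w23.png

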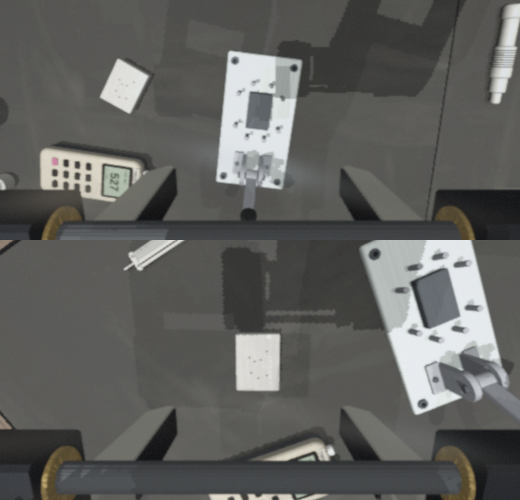

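Top (w2): fixture plate centred near (318,175), bed at (318,170), lever upright at (308,258). Bottom (w3): block at (318,181), bed at (496,117); the block agrees with the first fix within 0.5 mm. Next: measure the bed in both views and pick the block.

```bash
python3 - <<'E'
from h import *
for n,(a,b,c,d) in (('w2',(300,340,140,200)),('w3',(465,530,80,160))):
    s=dict(np.load(f'pics/{n}.npz')); g=s['frame'].min(-1)
    print(n,g[170,318] if n=='w2' else g[117,496])
    for th in (110,130,150):
        m=np.zeros(g.shape,bool); m[c:d,a:b]=g[c:d,a:b]<th; m=cv2.morphologyEx(m.astype(np.uint8),cv2.MORPH_OPEN,np.ones((7,7))); rect(s,m,.022)
s=dict(np.load('pics/w2.npz')); g=s['frame'].min(-1)
for th in (135,150):
    m=g>th; m[:100]=0;m[250:]=0;m[:,:270]=0;m[:,370:]=0
    m=cv2.morphologyEx(m.astype(np.uint8),cv2.MORPH_OPEN,np.ones((5,5))); rect(s,m,.010)
gripper_open()
f=[np.pi,0,np.deg2rad(149.2)]
print(ctrl.servo_line([.5015,-.2682,.06],rate=.12))
print(ctrl.servo_line([.5015,-.2682,.028],rate=.05,force_limit=8))
grasp(25); ctrl.dwell(.3); st=ctrl.sense(); print(st['clock'],st['tool_pos'],st['gripper_width'],st['force'])
E
```

```text
w2 94
centre 533.2848510742188 -84.63941192626953 size 28.969703674316406 48.239688873291016 ang 83.18955993652344 area 684
centre 533.6653442382812 -84.78966522216797 size 30.63631248474121 49.29314422607422 ang 83.37263488769531 area 798
centre 533.7593994140625 -84.98920440673828 size 31.764934539794922 49.911163330078125 ang 85.35675811767578 area 826
w3 105
centre 532.787353515625 -88.69693756103516 size 34.26378631591797 49.237857818603516 ang 83.10957336425781 area 1443
centre 532.962158203125 -88.63933563232422 size 35.01340103149414 50.51218032836914 ang 83.00309753417969 area 1927
centre 533.0877075195312 -88.58528137207031 size 35.44763946533203 50.88589096069336 ang 82.73574829101562 area 1988
centre 554.5621337890625 -88.51985931396484 size 101.01089477539062 189.71273803710938 ang 82.85022735595703 area 7922
centre 554.5987548828125 -88.23394775390625 size 99.969970703125 188.98960876464844 ang 82.860595703125 area 7188
False
False
9.3 [ 0.50152801 -0.26815663  0.02801348] 0.044993552427120796 [0.9897966  0.76550699 1.04808697]
```

```bash
python3 - <<'E'
from h import *
y=np.deg2rad(172.9); N=np.array([.5338,-.0858])
ctrl.servo_line([.5015,-.2682,.11],rate=.12)
ctrl.servo_line([*N,.11],rate=.15,frame=[np.pi,0,y]); 
ctrl.servo_line([*N,.072],rate=.06); ctrl.dwell(.3)
s=snap('wrist'); np.savez('pics/w4.npz',**s); st=ctrl.sense(); print(st['clock'],st['tool_pos'],st['eef_rot'],st['gripper_width'],st['force'])
cv2.imwrite('pics/w4.png',cv2.resize(s['frame'][100:330,180:460,::-1],None,fx=2.6,fy=2.6))
E
```

```text
12.65 [ 0.53388937 -0.08583101  0.07219301] [-3.14154118e+00  3.34998012e-04  3.01768334e+00] 0.04468224602832933 [ 0.22706376  0.27137846 -2.8209081 ]
```

View pics/w4.png

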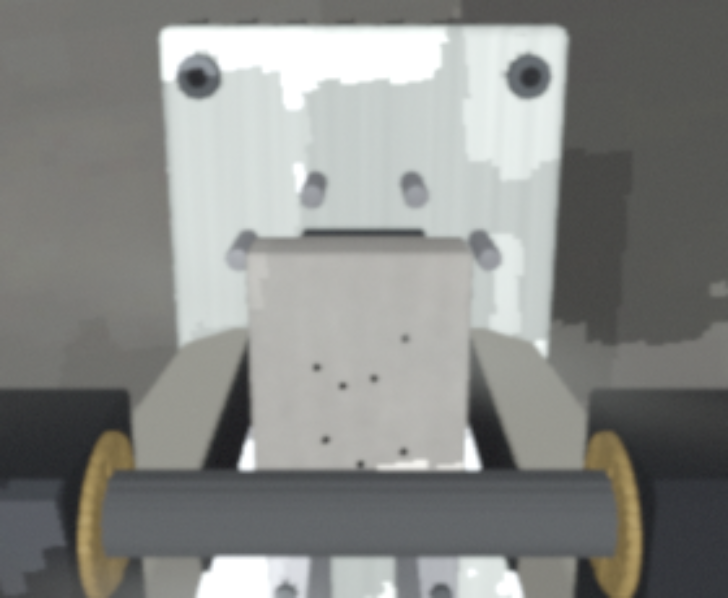

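```bash
python3 - <<'E'
from h import *
s=dict(np.load('pics/w4.npz')); px=lambda x,y:(180+(x+.5)/2.6-.5,100+(y+.5)/2.6-.5)
a=np.deg2rad(-7.1); R=np.array([[np.cos(a),np.sin(a)],[-np.sin(a),np.cos(a)]]); N=np.array([.5338,-.0858])
f=lambda p,z:(R@(ray(s,*px(*p),z)[:2]-N)*1000).round(1)
for p in [(311,197),(415,196),(238,258),(487,257)]: print('pin',f(p,.031))
for p in [(250,252),(469,252)]: print('blk top',f(p,.059))
for p in [(250,238),(471,238)]: print('blk bot',f(p,.044))
for p in [(199,76),(529,75),(162,30),(567,30)]: print('plate',f(p,.010))
E
```

```text
pin [-35.8 -11.7]
pin [-36.  12.]
pin [-21.4 -28.8]
pin [-21.6  29. ]
blk top [-30.4 -22.1]
blk top [-30.3  20.8]
blk bot [-29.4 -24.1]
blk bot [-29.4  23.3]
plate [-61.7 -39.8]
plate [-61.9  40.8]
plate [-72.6 -48.2]
plate [-72.5  49.4]
```

Pins and block line up within about 1 mm and 0.3°. I shift 0.8 mm along the fixture's x and lower.

```bash
python3 - <<'E'
from h import *
a=np.deg2rad(-7.1); ex=np.array([np.cos(a),np.sin(a)]); N=np.array([.5338,-.0858])+.0008*ex
ctrl.servo_line([*N,.072],rate=.03)
ctrl.servo_line([*N,.053],rate=.03,force_limit=6)
print(ctrl.servo_line([*N,.0475],rate=.012,force_limit=3)); st=ctrl.sense(); print(st['tool_pos'],st['force'])
gripper_open(); ctrl.dwell(.2); print(ctrl.sense()['gripper_width'])
ctrl.servo_line([*N,.16],rate=.12)
p=N-.0*ex
ctrl.servo_line([*(N-.01*ex),.22],rate=.15); ctrl.dwell(.3)
s=snap('wrist'); np.savez('pics/w5.npz',**s); print(ctrl.sense()['clock'])
sc=snap('side'); np.savez('pics/side5.npz',**sc)
a=cv2.resize(s['frame'][60:300,200:440],(480,480)); b=cv2.resize(sc['frame'][130:230,255:365],(480,480))
cv2.imwrite('pics/w5.png',np.hstack([a,b])[...,::-1][:,:960] if 0 else cv2.resize(np.hstack([a,b]),(800,400))[...,::-1])
E
```

```text
True
[ 0.53476578 -0.08594774  0.0499513 ] [-0.30443049 -0.65763995  4.67107695]
0.09278215617074373
17.1417
```

View pics/w5.png

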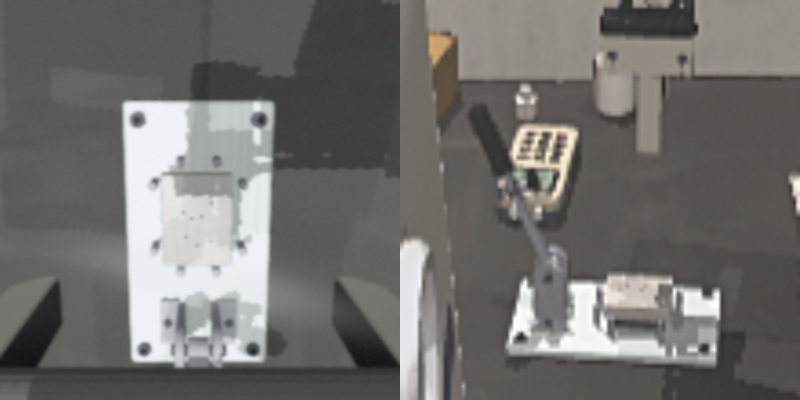

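The block lies flat on the bed, all eight pins clear around it (left crop); contact came at the expected height. The lever leans back in the side crop, grip at about (488,140). Now its angle.

```bash
python3 - <<'E'
from h import *
a=np.deg2rad(-7.1); R=np.array([[np.cos(a),np.sin(a)],[-np.sin(a),np.cos(a)]]); N=np.array([.5338,-.0858])+.0008*R[0]
for n in ('side5','scene0','side0'):
    P=cloud(dict(np.load(f'pics/{n}.npz'))).reshape(-1,3); F=np.c_[(P[:,:2]-N)@R.T,P[:,2]]*1000
    k=(F[:,2]>75)&(F[:,2]<230)&(np.abs(F[:,1])<35)&(F[:,0]>60)&(F[:,0]<190); Q=F[k]
    q=np.arctan2(Q[:,2]-56,80-Q[:,0]); r=np.hypot(Q[:,2]-56,Q[:,0]-80)
    g=(r>95)
    print(n,k.sum(),np.median(q),np.median(q[g]),q.std(),r.max(),Q[g].mean(0).round(1))
y=np.deg2rad(172.9)
for q in (2.0,1.5,1.0,.5,0):
    x=.080-.128*np.cos(q); z=.056+.128*np.sin(q)
    print(q,planner.inverse_kinematics([*(N+x*R[0]),z+.012],[np.pi,0,y]))
E
```

```text
side5 209 1.9491181888871376 1.9543068510344999 0.08455501284182969 156.03599871487978 [128.4   6.8 173.9]
scene0 191 1.931246158185799 1.933555853925243 0.11379433933069419 160.92919786625163 [126.5  -2.5 175.4]
side0 212 1.9482779430045152 1.9552886818845578 0.0863922286204182 156.28294535956888 [128.7   6.6 173.9]
2.0 [-0.22130666  0.63487607  1.3518012   0.          1.15491538 -1.66818461]
1.5 [-0.23122752  0.51270526  1.52956121  0.          1.09932618 -1.67810547]
1.0 [-0.24291943  0.43465401  1.71165655  0.          0.99528209 -1.68979738]
0.5 [-0.25302387  0.43308953  1.85707425  0.          0.85142887 -1.69990182]
0 [-0.25712942  0.51766339  1.9260381   0.          0.69789116 -1.70400736]
```

```bash
cat >> h.py <<'E'
A=np.deg2rad(-7.1); EX=np.array([np.cos(A),np.sin(A)]); NEST=np.array([.5338,-.0858])+.0008*EX; FR=[np.pi,0,np.deg2rad(172.9)]
def at(x,z): return [*(NEST+x*EX),z]
def gp(q,dz=.012): return at(.080-.128*np.cos(q),.056+.128*np.sin(q)+dz)
E
python3 - <<'E'
from h import *
ctrl.servo_line(at(-.01,.26),rate=.15)
q0=1.945; p=gp(q0)
ctrl.servo_line([p[0],p[1],.26],rate=.15)
print(ctrl.servo_line(p,rate=.06,force_limit=6))
grasp(10); ctrl.dwell(.2); st=ctrl.sense(); print(st['clock'],st['gripper_width'],st['tool_pos'],st['force'])
for q in np.linspace(q0,.9,8)[1:]:
    r=ctrl.servo_line(gp(q),rate=.1,force_limit=25); st=ctrl.sense(); print(q.round(2),r,st['force'].round(1),st['gripper_width'].round(4))
    if r: break
s=snap('side'); w=snap('scene'); print(st['clock'])
np.savez('pics/side6.npz',**s)
cv2.imwrite('pics/s6.png',np.hstack([cv2.resize(s['frame'][90:240,225:375],(400,400)),cv2.resize(w['frame'][130:260,270:400],(400,400))])[...,::-1])
E
```

```text
False
21.3917 0.017436136984912986 [ 0.66050917 -0.10063804  0.18713102] [1.66124964 5.30608546 0.04343674]Traceback (most recent call last):
  File "<stdin>", line 8, in <module>
AttributeError: 'float' object has no attribute 'round'
```

```bash
python3 - <<'E'
from h import *
q0=1.945
for q in np.linspace(q0,.9,8)[2:]:
    r=ctrl.servo_line(gp(q),rate=.1,force_limit=25); st=ctrl.sense(); print(round(q,2),r,st['force'].round(1),round(st['gripper_width'],4))
    if r: break
s=snap('side'); w=snap('scene'); print(st['clock'])
np.savez('pics/side6.npz',**s)
cv2.imwrite('pics/s6.png',np.hstack([cv2.resize(s['frame'][90:240,225:375],(400,400)),cv2.resize(w['frame'][130:260,270:400],(400,400))])[...,::-1])
E
```

```text
1.65 False [-1.7  5.5  2.6] 0.0173
1.5 False [-2.9  6.   3. ] 0.0116
1.35 False [0.5 0.4 0.2] 0.0006
1.2 False [-0.  -0.4 -0.1] 0.0008
1.05 False [0.  1.  0.9] 0.0005
0.9 False [ 0.6  0.7 -0.3] 0.001
23.7833
```

View pics/s6.png

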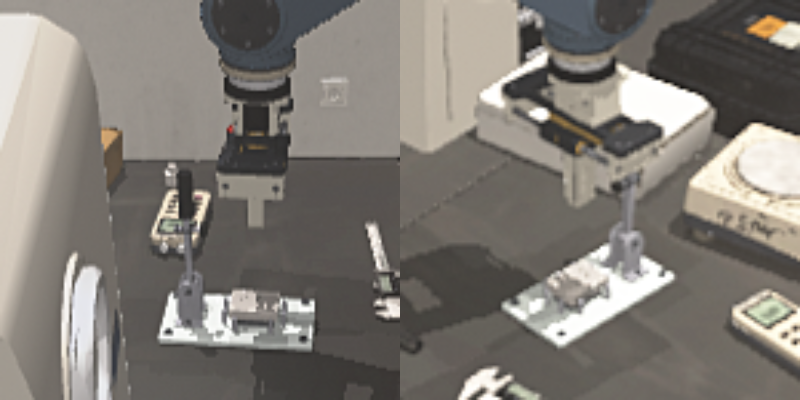

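The grip slipped out of the pads; the side view shows the lever upright at about q=1.5, everything else undisturbed. I'll push it from behind with the closed fingers instead.

```bash
python3 - <<'E'
from h import *
P=cloud(dict(np.load('pics/side6.npz'))).reshape(-1,3); R=np.array([EX,[-EX[1],EX[0]]]); F=np.c_[(P[:,:2]-NEST)@R.T,P[:,2]]*1000
Q=F[(F[:,2]>100)&(F[:,2]<220)&(np.abs(F[:,1])<30)&(F[:,0]>50)&(F[:,0]<130)]
q0=np.median(np.arctan2(Q[:,2]-56,80-Q[:,0])); print('q0',q0,len(Q))
assert 1.35<q0<1.7
grasp(20)
ctrl.servo_line(at(0,.275),rate=.2)
ctrl.servo_line(at(.13,.275),rate=.2)
def tip(q,gap=0): # TCP so that the tip's front lower edge is on the grip's back
    n=np.array([np.sin(q),np.cos(q)])
    p=np.array([.080-.128*np.cos(q),.056+.128*np.sin(q)])+n*(.009+gap)
    return at(p[0]+.0075,p[1]+.025)
t=tip(q0,.02); print(ctrl.servo_line(t,rate=.15,force_limit=8))
for q in np.linspace(q0,.25,10):
    r=ctrl.servo_line(tip(q),rate=.08,force_limit=25); st=ctrl.sense(); print(round(q,2),r,st['force'].round(1))
    if r: break
s=snap('side'); print(st['clock'])
np.savez('pics/side7.npz',**s)
cv2.imwrite('pics/s7.png',cv2.resize(s['frame'][110:240,240:370],(500,500))[...,::-1])
E
```

```text
q0 1.5816036334868613 176
False
1.58 False [ 0.8  0.3 -0.1]
1.43 False [ 0.8  0.1 -0.2]
1.29 False [-0.4  0.1 -0.2]
1.14 False [-0.  -0.9  0.6]
0.99 False [ 0.2 -0.3  0.3]
0.84 False [ 0.   0.  -0.7]
0.69 False [-0.4  0.   1. ]
0.55 False [-0.4 -0.1 -0.4]
0.4 False [-0.3  0.   0.8]
0.25 False [ 0.1 -0.3 -0.6]
30.0333
```

View pics/s7.png

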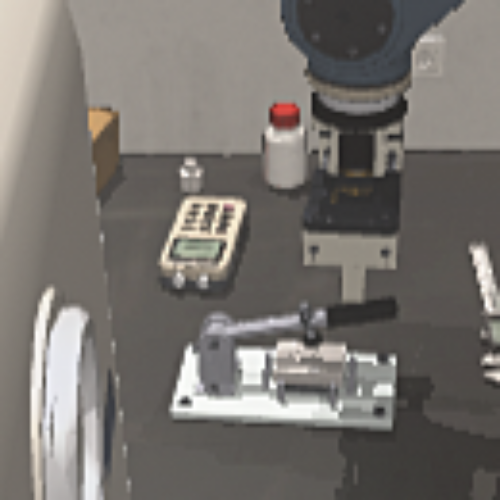

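The push worked: the lever is at about q=0.25, foot above the block. Now press it shut from above.

```bash
python3 - <<'E'
from h import *
p=ctrl.sense()['tool_pos']; ctrl.servo_line([p[0],p[1],p[2]+.012],rate=.1)
ctrl.servo_line(at(-.048,p[2]+.012),rate=.1)
ctrl.servo_line(at(-.048,.098),rate=.05,force_limit=18)
r=ctrl.servo_line(at(-.048,.083),rate=.015,force_limit=14); st=ctrl.sense(); print(r,st['tool_pos'][2],st['force'])
ctrl.dwell(.3); st=ctrl.sense(); print(st['tool_pos'][2],st['force'])
ctrl.servo_line(at(-.048,.2),rate=.15); 
ctrl.servo_line(at(-.16,.25),rate=.2); ctrl.dwell(.3)
s=snap('side'); w=snap('scene'); print(ctrl.sense()['clock'])
np.savez('pics/side8.npz',**s); 
R=np.array([EX,[-EX[1],EX[0]]])
for c in (s,w):
    P=cloud(c).reshape(-1,3); F=np.c_[(P[:,:2]-NEST)@R.T,P[:,2]]*1000
    k=(np.abs(F[:,1])<12)&(F[:,0]<-25)&(F[:,0]>-75)&(F[:,2]>45)&(F[:,2]<110); G=F[k]
    print(k.sum(),np.percentile(G[:,2],[50,90,98]),np.polyfit(G[:,0],G[:,2],1),G[:,0].min())
cv2.imwrite('pics/s8.png',np.hstack([cv2.resize(s['frame'][170:235,275:355],(480,390)),cv2.resize(w['frame'][190:250,295:365],(320,390))])[...,::-1])
E
```

```text
True 0.0899406574780505 [-3.42647858  0.35575844 10.07027565]
0.0899465615429582 [-2.35795065  0.38271691 11.07483267]
34.4917
84 [58.505298   62.52044902 64.08532646] [-1.43697475e-02  5.67549227e+01] -74.8489332171921
62 [62.5259781  67.55678143 69.22116327] [1.60116707e-02 6.32552319e+01] -74.46174300938257
```

View pics/s8.png

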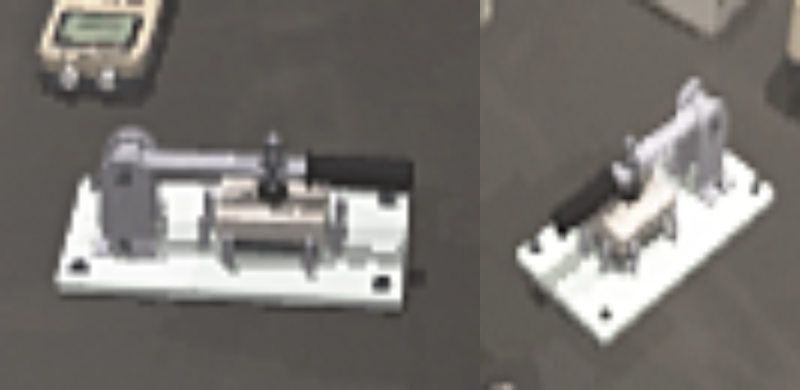

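```bash
python3 - <<'E'
from h import *
order.sign_off(); print(ctrl.sense()['clock'])
E
```

```text
the job is handed in; nothing more can be done
the job is handed in; nothing more can be done
```

The steel block is on the bed between the pins with its long side along the lever, the lever is pressed shut with its foot on the block, and the job is handed in. The robot's clock read about 34.5 s of the 64 s at my last check.

**Block:** I set it down slowly. Contact came at the expected height, and a near view showed it flat with clearance to all eight pins.

**Lever:** My first try slipped: the grip pulled out of the fingers with the lever about upright, with no large forces. I then pushed the lever over from behind with closed fingers and pressed it down from above. It stopped at the predicted shut height (0.0899 m against 0.090 m) with about 14 N, where moving it against the foot's spring takes only about 5 N.

**Last checks:** The final images show the lever level with its foot on the block and the gripper clear of the fixture. The slope of the grip fitted from depth was about 0 in both fixed cameras. Their heights for the grip differed by about 4–5 mm; I put that down to their seeing different sides of it and did not check further. The other things on the table were not touched and looked undisturbed where they were in view. I did not measure them again.

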